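Charge the mill jar with grinding balls and hang up the scoop

ROBOT

A 6-joint arm with a two-finger parallel gripper is mounted at the origin on the work surface. World frame = base frame: x ahead of the robot, y to its left, z up, the work surface at z = 0. Lengths are in mm, angles in rad, forces in N, time in s.
With the tool pointing down it reaches from about 350 to 1000 mm from the base axis. Payload 7.1 kg.
Tool frame: the origin (TCP) lies on the centre line of the jaws, within the pads' length; the fingertips stand 14 mm ahead of it and the grasp point (between the pads) lies 5 mm behind it; z points along the fingers, y is the line along which they close (so a half turn about z gives the same grasp; the last joint's range is limited). The gripper opens to 85 mm and grips with 20 to 120 N. Pads are 22 mm wide; open, the fingers measure 114 mm over their backs; the gripper's body (76 mm by 85 mm) begins 54 mm behind the grasp point. The pads swing forward as they close: fully open they stand 13 mm farther back than shut.
Start: joints at [1.243, 0.423, 1.63, -0, 1.089, -0.019], TCP at [189.915, 595.43, 245.319] pointing down, gripper open.
Joint ranges: [-3, 3], [-0.9, 2.11], [0.09, 2.58], [-1.31, 4.45], [0.11, 2.69], [-2.54, 2.54]. Speed limits (rad/s): [2.39, 2.39, 3.01, 3.14, 3.14, 3.14].

INTERFACE

Orientations are given as a unit quaternion [x, y, z, w].
In Python, from cell import telemetry, grab_frame, camera_info, env gives the robot as it stands. The module is installed in compiled form; this text tells all that it offers.
- The arm moves only by the tool play_rows, never from a script. Its arguments are lists of equal length, an entry for each row: "xyz": the shift along the tool's x, y, z in m, a list of three; "roll": the turn about the tool's z in rad; "grip": the finger opening in m, from 0 to 0.0854. A call has 1 to 12 rows; each row shifts and turns the commanded pose from where the row before left it, along the tool's axes as they then stand; what a row does not reach is not made up. A row lasts 1/8 s, in which the tool goes at most 62.5 mm and 10.7 degrees, less where a joint would pass 70% of its speed; a pose out of reach is approached as far as the arm can. A call with a gripper value outside its range is refused whole. The fingers move at their own pace and stop on an object; "newtons" is the grip in N (left out, the last holds). Time passes only in rows, so rows that do not move let the fingers close. It gives the time, the measured TCP pose, the force, the opening and the grip force at its end, in the units of the state.
- telemetry.sense(): the state, without advancing time (a new reading comes with each control period).
- grab_frame(name): name is "side" or "top" or "wrist"; returns the picture (480x640x3 uint8, red, green, blue); there is no depth.
- camera_info(name): a dict with "vfov" (degrees; the focal length in pixels is half the picture's height over the tangent of half this angle, whatever the lens; pixels are square), "cx", "cy" (the principal point, pixels), "D" ([k1, k2, p1, p2, k3] as OpenCV has them; the pictures are not rectified), "world_from_camera" (4x4, takes a point from camera to world coordinates). Camera axes: x right, y down, z forward; pixel columns grow to the right and rows downward; lengths in mm; the calibration is good to about 2 mm. A picture is of the moment at which its call begins: read the wrist's pose just before it. camera_info takes no time and is no camera call; for the wrist camera it gives the pose at the moment of the call.
- env.close_job(): hands the job in; it is judged then, once.
The state is a dict: "t": time; "qpos": joint angles; "dq": joint speeds; "joint_efforts": joint torques, N m; "tcp_pos": TCP position; "tcp_rot": TCP orientation; "contact_force": force on the tool from outside, world axes, zero at the start; "wrist_torque": the same for the moment, N m; "finger_gap": opening from 0.0 (shut) to 1.0 (fully open); "grasp_force": force on a finger pad.
Only numpy, scipy, OpenCV 4.12 (cv2) and the standard library are available. Lean on these libraries where they do the work, as an engineer would, in place of code of your own. Each camera call takes 0.05 s, during which the arm holds its last target. There are 200 camera calls.

TASK

With the steel scoop, take grinding balls out of the grey tub and tip them into the blue mill jar until at least three of the five are in it; the rest stay in the tub, none may be left on the bench or in the scoop, and the fingers must not touch the balls. Then hang the empty scoop by its hook over the bar of the rail, hanging still and clear of the bench, and let go. Leave everything else on the bench where it stands.

Things in the scene. Friction and masses are not known exactly. Their poses are not given: they have to be found in the camera images.
- scoop: Steel scoop, 0.22 kg, at first standing level. Origin: underside, middle of the back wall's foot; x ahead to the lip, y left, z up. Bowl: floor 2 mm thick, 96 mm long (x 0 to 96), 106 mm wide (100 inside); side walls 36 mm high from x 0 to 84, back wall 40 mm high; open in front and above. Hung freely it rests within about 10 degrees of level.
- scoop_grip (a point): Middle of the grip on the scoop's blue handle: (0, 0, 108) mm in the scoop's frame, same axes. Handle: straight bar, 24 mm wide (y) and 18 mm thick (x), standing upright on the back wall from z 38 to 132 mm. Pinch it across y.
- scoop_lip (a point): Middle of the scoop's front lip, (96, 0, 1) mm in the scoop's frame, same axes
- scoop_hook (a point): Where the bar's axis lies when the scoop hangs: (34, 0, 131) mm in the scoop's frame, same axes. Steel hook 20 mm wide (y), 6 mm thick, from the handle's top running ahead above the bowl: peak at x 34, z 142; downturned tip ends at x 60, z 107. The bar must come in above the bowl and below the tip, then rise between handle and tip (48 mm gap).
- tub: Grey plastic tub fixed to the bench, open above. Origin on the bench; x from its low front (robot's side) to its back, z up. Inner floor from x -100 to 80 and y -75 to 75 mm. Front wall 16 mm high (x -105 to -100), side walls 50 mm high and 5 mm thick; the back wall leans out 35 degrees from vertical, from x 80 at the floor to x 132, 75 mm high; rim out to x 144.
- tub_floor (a point): Top of the tub's floor above its origin, 4 mm above the bench. Axes as the tub's
- ball0: smooth white ceramic grinding ball, 32 mm across, 55 g, at first on the tub's floor. Origin at its centre
- ball1: smooth white ceramic grinding ball, 32 mm across, 55 g, at first on the tub's floor. Origin at its centre
- ball2: smooth white ceramic grinding ball, 32 mm across, 55 g, at first on the tub's floor. Origin at its centre
- ball3: smooth white ceramic grinding ball, 32 mm across, 55 g, at first on the tub's floor. Origin at its centre
- ball4: smooth white ceramic grinding ball, 32 mm across, 55 g, at first on the tub's floor. Origin at its centre
- jar: Blue ceramic mill jar, open at the top, fixed to the bench: 150 mm across outside, 140 mm inside, 110 mm high. Origin on the bench at its centre, z up
- jar_rim (a point): centre of the jar's mouth, 110 mm above the bench
- jar_floor (a point): centre of the jar's inner floor, 8 mm above the bench. z up
- rail: Steel hanging rail fixed to the bench: a bar 14 mm thick along its y axis, 210 mm up, between two posts 16 mm thick at y -82 and +82 mm, on a foot plate 80 by 180 mm, 10 mm high. Origin on the bench under the middle of the bar; x away from the robot
- rail_bar (a point): middle of the rail's bar, on its axis, 210 mm above the bench. Axes as the rail's
- cup: Bystander, leave alone: terracotta beaker, 70 mm across, 75 mm high, standing on the robot's side of the scoop. Origin: centre of its underside
- tape: Bystander, leave alone: roll of masking tape lying flat, 90 mm across, 25 mm high, ahead of the scoop's lip. Origin: centre of its underside
- dish: Bystander, leave alone: small white glaze dish, 72 mm across, 32 mm high, beyond the jar. Origin: centre of its underside
- tiles: Bystander, leave alone: stack of four glazed test tiles, 50 by 86 mm, 40 mm high, beyond the rail. Origin: centre of its underside

How it is judged:
By the outcome, as a careful person would: the job done as asked, in the order asked, and still so for the second after the job is handed in, with the robot touching nothing.
It also fails if it takes over 58 s, if anything falls off the work surface, if the arm or the gripper's body presses on something with over 40 N, if the wrist force passes 120 N, or if a joint passes its speed limit or range.

## Working session

There is one attempt and no reset: what is moved stays moved. The work goes in short steps, Python scripts to look and compute and a tool call to move; the robot and the scene stay as the last step left them, time stands still between calls to the robot, and variables do not carry over. Pictures are saved under pics/ and viewed, at most 10 in all, crops included, and the job is handed in when it is done.

Besides the shell and the picture viewer there is one more tool, called after "Emit:" as name([rows], argument=value, ...), one row to a line, values as JSON. play_rows: Moves the arm, as the interface text tells. Its arguments: {"type":"object","properties":{"xyz":{"type":"array","items":{"type":"array","items":{"type":"number"}}},"roll":{"type":"array","items":{"type":"number"}},"grip":{"type":"array","items":{"type":"number"}},"newtons":{"type":"number"}},"required":["xyz","roll","grip"]}

```bash
ls; mkdir -p pics
python3 - <<'E'
from cell import telemetry, grab_frame, camera_info
import cv2,numpy as np
for n in ("side","top"):
    cv2.imwrite(f"pics/{n}0.png",grab_frame(n)[:,:,::-1])
for n in ("side","top","wrist"):
    c=camera_info(n); print(n,c["vfov"],c["cx"],c["cy"],c["D"]); print(np.round(np.array(c["world_from_camera"]),3).tolist())
print(telemetry.sense())
E
```

```text
pics
side 46.08810851476576 317.79099917734 238.17433329356874 [-0.01567811  0.          0.          0.          0.        ]
[[-0.966, -0.195, 0.17, 356.621], [-0.259, 0.718, -0.646, 772.584], [0.004, -0.668, -0.744, 1011.255], [0.0, 0.0, 0.0, 1.0]]
top 53.48360956680414 316.8014781800351 248.71047854183198 [-0.10712576  0.          0.          0.          0.        ]
[[-0.016, -0.994, 0.11, 402.818], [-1.0, 0.017, 0.012, -12.854], [-0.014, -0.109, -0.994, 1304.801], [0.0, 0.0, 0.0, 1.0]]
wrist 61.64204363597361 324.6129943138408 240.32570944066728 [-0.06474641  0.          0.          0.          0.        ]
[[0.305, 0.908, 0.288, 117.501], [0.952, -0.291, -0.093, 619.409], [-0.0, 0.303, -0.953, 372.874], [0.0, 0.0, 0.0, 1.0]]
{'t': 0.1, 'qpos': array([ 1.24301068e+00,  4.23795970e-01,  1.63059143e+00,  2.95081713e-05,
        1.08861440e+00, -1.89865449e-02]), 'dq': array([ 1.10754845e-04, -3.56437986e-04, -2.35172459e-03, -8.54063738e-04,
        1.05768680e-03, -6.19764639e-05]), 'joint_efforts': array([ 7.47914123e-05, -5.58419394e+01, -2.82449377e+01,  3.26349038e-05,
        2.92090379e-03,  1.27421274e-05]), 'tcp_pos': array([189.75621522, 595.00607363, 244.61241701]), 'tcp_rot': array([ 1.53793552e-01,  9.88102751e-01, -6.91755438e-04, -1.34423307e-04]), 'contact_force': array([ 0.12206021,  0.30387148, -0.75976682]), 'wrist_torque': array([-0.01580272, -0.02317443, -0.01622606]), 'grasp_force': 0.0, 'finger_gap': 1.0041293405759475}
```

View pics/top0.png

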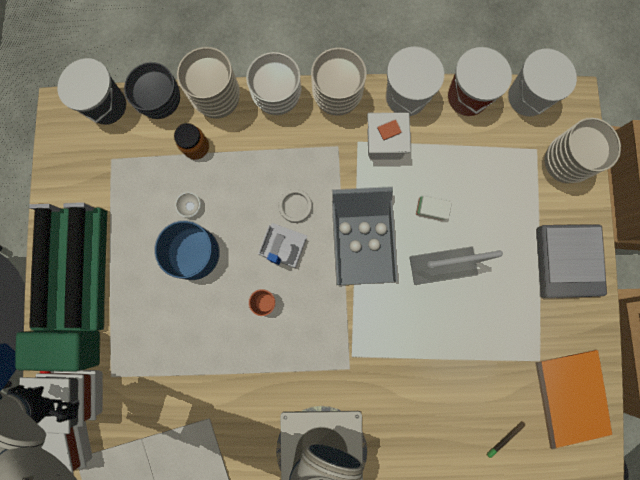

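View pics/side0.png

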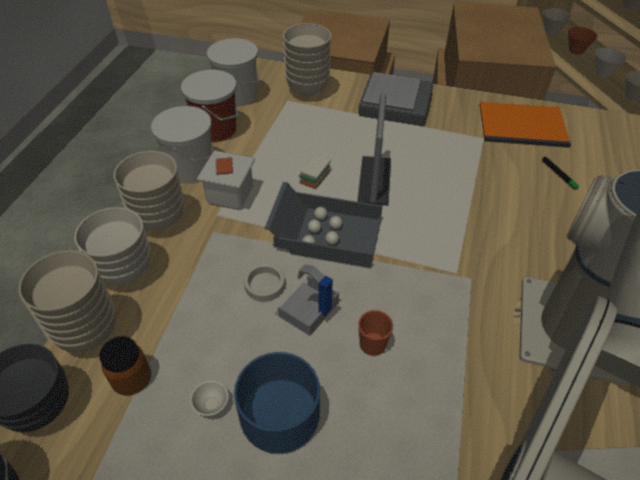

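```bash
cat > h.py <<'E'
import cv2,numpy as np
from cell import telemetry, grab_frame, camera_info
def K(c):
    f=240/np.tan(np.radians(c["vfov"])/2); return np.array([[f,0,c["cx"]],[0,f,c["cy"]],[0,0,1.]])
def ray(n,uv,c=None):
    c=c or camera_info(n); T=np.array(c["world_from_camera"])
    p=cv2.undistortPoints(np.array(uv,float).reshape(-1,1,2),K(c),np.array(c["D"])).reshape(-1,2)
    return T[:3,3],np.c_[p,np.ones(len(p))]@T[:3,:3].T
def plane(n,uv,z,c=None):
    o,d=ray(n,uv,c); return o+d*((z-o[2])/d[:,2])[:,None]
def two(n1,uv1,n2,uv2):
    o1,d1=ray(n1,[uv1]);o2,d2=ray(n2,[uv2]);d1=d1[0];d2=d2[0]
    s=np.linalg.lstsq(np.c_[d1,-d2],o2-o1,rcond=None)[0]
    a=o1+s[0]*d1;b=o2+s[1]*d2; return (a+b)/2,np.linalg.norm(a-b)
def proj(n,P):
    c=camera_info(n);M=np.linalg.inv(np.array(c["world_from_camera"]))
    return cv2.projectPoints(np.array(P,float).reshape(-1,3),cv2.Rodrigues(M[:3,:3])[0],M[:3,3],K(c),np.array(c["D"]))[0].reshape(-1,2)
E
python3 - <<'E'
import cv2,numpy as np
t=cv2.imread("pics/top0.png");s=cv2.imread("pics/side0.png")
def cr(i,x,y,w,h,k): return cv2.resize(i[y:y+h,x:x+w],None,fx=k,fy=k,interpolation=cv2.INTER_CUBIC)
A=np.zeros((600,800,3),np.uint8)
A[:300,:300]=cr(t,250,215,60,60,5)       # scoop top
A[:300,300:800]=cr(t,405,235,100,60,5)   # rail top
A[300:,:400]=cr(s,270,255,100,75,4)[:300] # scoop side
A[300:,400:]=cr(t,320,180,100,75,4)[:300]  # tub
cv2.imwrite("pics/c1.png",A)
E
```

```text
(no output)
```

View pics/c1.png

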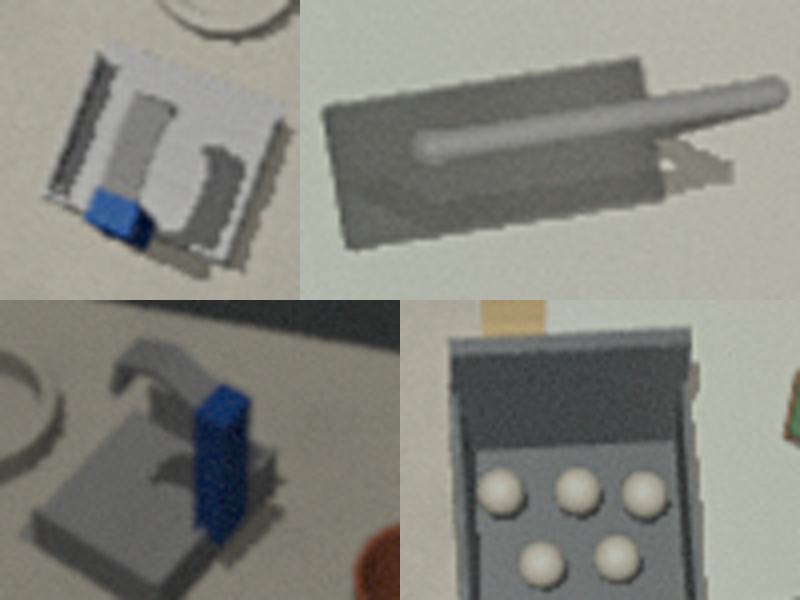

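Run:
```python
from h import *
np.set_printoptions(precision=1,suppress=True)
t=cv2.imread("pics/top0.png");s=cv2.imread("pics/side0.png")
hsv=cv2.cvtColor(t,cv2.COLOR_BGR2HSV);hs=cv2.cvtColor(s,cv2.COLOR_BGR2HSV)
F=lambda x,y:(250+x/5,215+y/5)
# scoop: side-wall tops z36/40: visible outline corners
for nm,p,z in [("lipL?",(105,47),36),("lipR",(283,110),36),("backL",(47,195),40),("backR",(232,265),40)]:
    print(nm,plane("top",[F(*p)],z)[0])
print("handle top 2view",two("top",F(117,211),"side",(325.5,280.5)), plane("top",[F(117,211)],132)[0])
print("hook front top",plane("top",[F(155,97)],135)[0])
G=lambda x,y:(405+(x-300)/5,235+y/5)
b=plane("top",[G(425,148),G(778,92)],210);print("bar",b,b.mean(0),np.linalg.norm(b[1]-b[0]),np.degrees(np.arctan2(*(b[1]-b[0])[:2])))
f=plane("top",[G(323,105),G(640,60),G(663,200),G(348,248)],10);print("foot",f,f.mean(0),[np.linalg.norm(f[i]-f[i-1]) for i in range(4)])
T=lambda x,y:(320+(x-400)/4,180+(y-300)/4)
print("tub floor back",plane("top",[T(466,451),T(679,441)],4))
print("tub rim",plane("top",[T(450,342),T(691,331)],77))
print("tub front",plane("top",[(337,285.5),(396,282.5)],16))
g=cv2.cvtColor(t,cv2.COLOR_BGR2GRAY)
roi=np.zeros_like(g);roi[205:260,333:398]=1
m=((g>150)&(roi>0)).astype(np.uint8)
n,l,st,c=cv2.connectedComponentsWithStats(m)
print("balls",[ (st[i,4],c[i],plane("top",[c[i]],20)[0]) for i in range(1,n) if st[i,4]>40])
# jar: blue pixels top
m=((hsv[...,0]>95)&(hsv[...,0]<120)&(hsv[...,1]>90)).astype(np.uint8);m[:,:140]=0;m[:200]=0;m[300:]=0;m[:,230:]=0
cs=max(cv2.findContours(m,0,2)[0],key=cv2.contourArea);e=cv2.fitEllipse(cs);print("jar",e,plane("top",[e[0]],110)[0])
m=((hs[...,0]>95)&(hs[...,0]<120)&(hs[...,1]>90)).astype(np.uint8);m[:340]=0;m[:,:220]=0;m[:,340:]=0
cs=max(cv2.findContours(m,0,2)[0],key=cv2.contourArea);print("jar side bbox",cv2.boundingRect(cs))
h=cs[:,0];top=h[np.argsort(h[:,1])[:3]];print(top[0],plane("side",[(278,386)],110)[0])
print("cup",plane("top",[(262,302)],75)[0],"tape",plane("top",[(296,207)],25)[0],"dish",plane("top",[(188,205)],32)[0],"tiles",plane("top",[(434,207)],40)[0])
```

```text
lipL? [611.  125.1  36. ]
lipR [574.9  29.3  36. ]
backL [530.7 156.2  40. ]
backR [491.6  57.4  40. ]
handle top 2view (array([514.1, 109.6, 127.5]), np.float64(1.586962410054205)) [512.9 109.1 132. ]
hook front top [569.1  89.5 135. ]
bar [[ 482.1 -260.7  210. ]
 [ 505.1 -428.9  210. ]] [ 493.6 -344.8  210. ] 169.75263989116672 172.20594874388988
foot [[ 521.2 -250.8   10. ]
 [ 542.9 -427.9   10. ]
 [ 465.5 -436.9   10. ]
 [ 442.9 -261.7   10. ]] [ 493.1 -344.3   10. ] [np.float64(79.07348777761369), np.float64(178.4752683581911), np.float64(77.9224977183302), np.float64(176.6811051035739)]
tub floor back [[ 631.5  -53.2    4. ]
 [ 636.1 -200.9    4. ]]
tub rim [[ 691.7  -41.9   77. ]
 [ 696.5 -201.    77. ]]
tub front [[ 444.1  -50.4   16. ]
 [ 449.3 -210.2   16. ]]
balls [(np.int32(145), array([395.9, 224.7]), array([ 606.9, -214.5,   20. ])), (np.int32(61), array([344.3, 226.9]), array([603.1, -73.5,  20. ])), (np.int32(57), array([363.8, 226.5]), array([ 603.3, -126.6,   20. ])), (np.int32(61), array([380.6, 227.5]), array([ 599.7, -172.4,   20. ])), (np.int32(63), array([354.7, 245.2]), array([ 552.4, -100.4,   20. ])), (np.int32(61), array([373.6, 243.5]), array([ 556. , -152.1,   20. ]))]
jar ((186.20571899414062, 250.59109497070312), (56.17852783203125, 63.166561126708984), 109.83673858642578) [535.5 334.9 110. ]
jar side bbox (235, 353, 85, 99)
[273 353] [539.9 341.9 110. ]
cup [402.7 145.3  75. ] tape [659.7  57.5  25. ] dish [670.3 354.8  32. ] tiles [ 650.5 -316.9   40. ]
```

Emit:
play_rows([
  [-0.045,-0.036,0],
  [-0.046,-0.037,0],
  [-0.046,-0.037,0],
  [-0.046,-0.037,0],
  [-0.046,-0.037,0],
  [-0.046,-0.037,0],
  [-0.046,-0.037,0],
  [-0.046,-0.037,0],
  [-0.045,-0.036,0],
  [-0.043,-0.035,0],
  [0,0,0],
  [0,0,0],
], roll=[0,0,0,0,0,0,0,0,0,0,0.04,0], grip=[0.0854,0.0854,0.0854,0.0854,0.0854,0.0854,0.0854,0.0854,0.0854,0.0854,0.0854,0.0854])

```text
t: 1.6
tcp_pos: [512.1, 107.8, 244.9]
tcp_rot: [0.174, 0.985, -0.0, -0.0]
contact_force: [-0.3, 0.2, 0.3]
finger_gap: 0.999
grasp_force: 0.0
```

```bash
cat >> h.py <<'E'
from scipy.spatial.transform import Rotation as Ro
def st():
    s=telemetry.sense();R=Ro.from_quat(s["tcp_rot"]).as_matrix()
    print("t %.2f"%s["t"],"tcp",s["tcp_pos"].round(1),"yaw_y %.1f"%np.degrees(np.arctan2(R[1,1],R[0,1])),"q",s["qpos"].round(2),"F",s["contact_force"].round(1),"gap %.1f g %.0f"%(s["finger_gap"]*85.4,s["grasp_force"]))
    return s,R
def go(target):
    s,R=st(); print("tool shift mm",(R.T@(np.array(target,float)-s["tcp_pos"])).round(1))
E
python3 - <<'E'
from h import *
c=camera_info("wrist");im=grab_frame("wrist")[:,:,::-1]
cv2.imwrite("pics/w1.png",im)
go([512,108,103])
hsv=cv2.cvtColor(np.ascontiguousarray(im),cv2.COLOR_BGR2HSV)
m=((hsv[...,0]>100)&(hsv[...,0]<125)&(hsv[...,1]>120)).astype(np.uint8)
n,l,s_,ce=cv2.connectedComponentsWithStats(m)
for i in range(1,n):
    if s_[i,4]>100: print(s_[i],ce[i],plane("wrist",[ce[i]],132,c)[0])
E
```

```text
t 1.65 tcp [511.8 108.3 245. ] yaw_y 70.0 q [ 0.19  0.27  1.85  0.    1.01 -1.04] F [-0.1 -0.3  0.4] gap 84.8 g 0
tool shift mm [ -0.4  -0.2 142. ]
[ 546   68   94  158 9049] [602.90009946 148.65697867] [516.12578696 287.88714804 132.        ]
[317 225  36  31 941] [334.39532412 240.75345377] [515.13527695 114.5865778  132.        ]
```

View pics/w1.png

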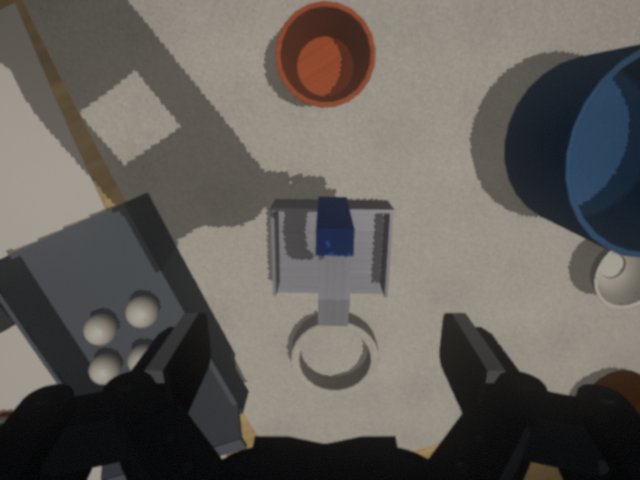

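Emit:
play_rows([
  [-0.001,0.005,0.03],
  [0,0,0.04],
  [0,0,0.04],
  [0,0,0.032],
  [0,0,0],
  [0,0,0],
  [0,0,0],
  [0,0,0],
  [0,0,0],
], roll=[0,0,0,0,0,0,0,0,0], grip=[0.0854,0.0854,0.0854,0.0854,0.0854,0.015,0.015,0.015,0.015], newtons=20)

```text
t: 2.78
tcp_pos: [515.4, 112.9, 104.3]
tcp_rot: [0.174, 0.985, 0.0, 0.001]
contact_force: [-0.7, 0.7, 7.5]
finger_gap: 0.277
grasp_force: 23.3
```

Emit:
play_rows([
  [0,0,0],
  [0,0,-0.02],
  [0,0,-0.03],
  [0,0,0],
  [0,0,0],
], roll=[0,0,0,0,0], grip=[0.015,0.015,0.015,0.015,0.015], newtons=20)

```text
t: 3.4
tcp_pos: [514.2, 112.7, 152.6]
tcp_rot: [0.174, 0.985, -0.0, -0.0]
contact_force: [0.9, -0.5, -2.5]
finger_gap: 0.281
grasp_force: 21.7
```

Run:
```python
from h import *
st()
s=grab_frame("side")[:,:,::-1];w=grab_frame("wrist")[:,:,::-1]
A=np.zeros((480,800,3),np.uint8);A[:,:320]=cv2.resize(s[180:360,230:350],(320,480));A[:,320:]=cv2.resize(w,(480,360),)[0:480].shape and cv2.copyMakeBorder(cv2.resize(w,(480,360)),0,120,0,0,cv2.BORDER_CONSTANT)
cv2.imwrite("pics/g1.png",A)
```

```text
t 3.40 tcp [514.2 112.7 152.6] yaw_y 70.0 q [ 0.19  0.41  1.91  0.    0.82 -1.03] F [ 0.9 -0.5 -2.5] gap 24.0 g 22
```

View pics/g1.png

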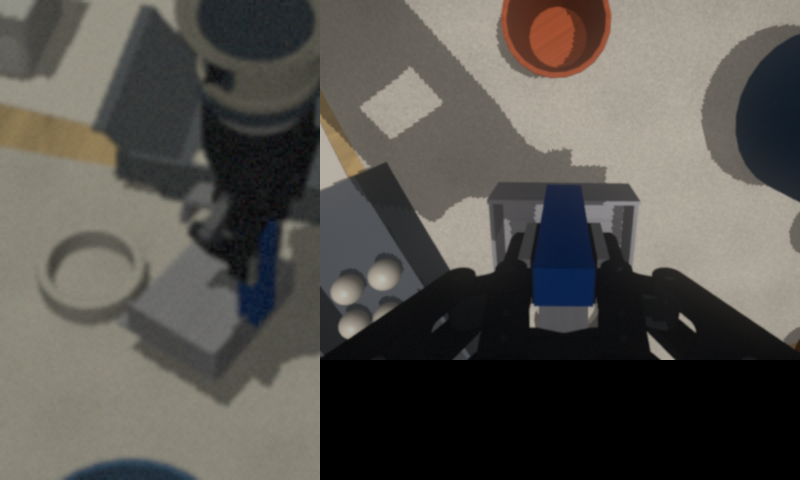

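```bash
cat >> h.py <<'E'
def tilt(zg=109,dx=0):
    """lip-up angle (deg) of scoop from the lowest visible end of the blue handle, wrist view"""
    s,R=st();c=camera_info("wrist");im=grab_frame("wrist")
    hsv=cv2.cvtColor(im,cv2.COLOR_RGB2HSV)
    m=((hsv[...,0]>100)&(hsv[...,0]<125)&(hsv[...,1]>120)).astype(np.uint8);m[:,:240]=0;m[:,400:]=0
    n,l,q,_=cv2.connectedComponentsWithStats(m);i=1+np.argmax(q[1:,4]);v=q[i,1]
    a=np.arange(-35,36.);out=[]
    M=np.linalg.inv(np.array(c["world_from_camera"]))
    for t in np.radians(a):
        r=np.array([-9+dx,0,38-zg]);x=r[0]*np.cos(t)-r[2]*np.sin(t);z=r[0]*np.sin(t)+r[2]*np.cos(t)
        P=s["tcp_pos"]+R@np.array([-x,0,-z-5]);out.append(cv2.projectPoints(P.reshape(1,3),cv2.Rodrigues(M[:3,:3])[0],M[:3,3],K(c),np.array(c["D"]))[0].ravel()[1])
    out=np.array(out);o=np.argsort(out);print("blue bbox",q[i,:4],"tilt lip-up %.1f"%np.interp(v,out[o],a[o]))
    return im
E
python3 - <<'E'
from h import *
tilt()
E
```

```text
t 3.50 tcp [513.9 112.6 152.1] yaw_y 70.0 q [ 0.19  0.41  1.91  0.    0.82 -1.03] F [ 0.9 -0.  -1.8] gap 24.1 g 22
blue bbox [283 248  85 160] tilt lip-up -1.2
```

Emit:
play_rows([
  [0,0,-0.015],
  [0,0,-0.02],
  [0,0,0],
  [0,0,0],
  [0,0,0],
  [0.0165,-0.0425,0],
  [0.0165,-0.0425,0],
  [0.0165,-0.0425,0],
  [0.0165,-0.0425,0],
  [0.0165,-0.0425,0],
  [0.0165,-0.0425,0],
  [0,0,0],
], roll=[0,0,-0.127,-0.127,-0.126,0,0,0,0,0,0,0], grip=[0.015,0.015,0.015,0.015,0.015,0.015,0.015,0.015,0.015,0.015,0.015,0.015], newtons=60)

```text
t: 5.05
tcp_pos: [423.1, -147.4, 189.0]
tcp_rot: [-0.014, 1.0, -0.0, 0.0]
contact_force: [-0.4, 0.3, -2.8]
finger_gap: 0.275
grasp_force: 62.1
```

Run:
```python
from h import *
im=tilt()
go([423,-145.5,122.5])
cv2.imwrite("pics/w2.png",im[:,:,::-1])
```

```text
t 5.05 tcp [ 423.1 -147.4  189. ] yaw_y 91.6 q [-0.36  0.25  2.05 -0.    0.84 -1.96] F [-0.4  0.3 -2.8] gap 23.5 g 62
blue bbox [283 248  85 160] tilt lip-up -0.8
t 5.10 tcp [ 423.7 -146.3  188.9] yaw_y 91.6 q [-0.36  0.25  2.05  0.    0.84 -1.96] F [ 0.6  0.4 -1.8] gap 23.1 g 62
tool shift mm [ 0.7  0.8 66.4]
```

View pics/w2.png

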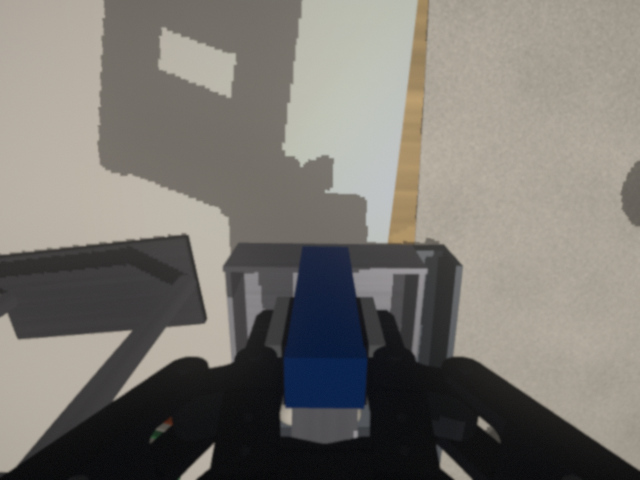

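Run:
```python
from h import *
o=np.array([552.5,-127.5]);a=np.radians(1.8)
def W(x,y,z): return [o[0]+x*np.cos(a)-y*np.sin(a),o[1]+x*np.sin(a)+y*np.cos(a),z]
print(proj("wrist",[W(-105,80,54),W(-105,80,16),W(-105,80,0),W(80,75,4),W(0,80,54)]).round(0))
s,R=st();p=s["tcp_pos"]
print("back wall corners",proj("wrist",[p+R@np.array([0,y,68-5]) for y in(-53,53)]).round(0))
```

```text
[[458. 262.]
 [443. 245.]
 [438. 239.]
 [417. 421.]
 [444. 386.]]
t 5.10 tcp [ 423.7 -146.3  188.9] yaw_y 91.6 q [-0.36  0.25  2.05  0.    0.84 -1.96] F [ 0.6  0.4 -1.8] gap 23.1 g 62
back wall corners [[220. 269.]
 [427. 268.]]
```

Emit:
play_rows([
  [0,0,0.022],
  [0,0,0.022],
  [0,0,0.022],
  [-0.008,0,0],
  [-0.008,0,0],
  [-0.008,0,0],
  [-0.008,0,0],
  [-0.006,0,0],
  [-0.003,0,0.005],
  [-0.005,0,0.005],
  [-0.005,0,0.0045],
  [0,0,0],
], roll=[0,0,0,0,0,0,0,0,0,0,0,0], grip=[0.015,0.015,0.015,0.015,0.015,0.015,0.015,0.015,0.015,0.015,0.015,0.015], newtons=60)

```text
t: 6.6
tcp_pos: [475.5, -143.8, 108.2]
tcp_rot: [-0.016, 1.0, -0.0, 0.0]
contact_force: [-0.6, -1.1, 4.7]
finger_gap: 0.274
grasp_force: 62.9
```

```bash
cat >> h.py <<'E'
O=np.array([552.5,-127.5]);A_=np.radians(1.8);RT=np.array([[np.cos(A_),-np.sin(A_)],[np.sin(A_),np.cos(A_)]])
def balls(z=20,x0=150,x1=400,y0=180,y1=300,thr=None):
    """white ball blobs in the top view, tub frame"""
    im=grab_frame("top");hsv=cv2.cvtColor(im,cv2.COLOR_RGB2HSV)
    m=((im.min(2)>125)).astype(np.uint8)
    M=np.zeros_like(m);M[205:282,338:392]=1;m&=M
    n,l,q,ce=cv2.connectedComponentsWithStats(m)
    for i in range(1,n):
        if q[i,4]>12: print(q[i],((plane("top",[ce[i]],z)[0][:2]-O)@RT).round(0))
    return im
E
python3 - <<'E'
from h import *
s,R=tilt() if 0 else st()
print("tub xy of handle",((s["tcp_pos"][:2]-O)@RT).round(1))
im=balls();cv2.imwrite("pics/t2.png",cv2.resize(im[180:300,300:460,::-1],(800,600),interpolation=cv2.INTER_CUBIC))
E
```

```text
t 6.60 tcp [ 475.5 -143.8  108.2] yaw_y 91.8 q [-0.32  0.45  2.   -0.    0.69 -1.92] F [-0.6 -1.1  4.7] gap 23.4 g 63
tub xy of handle [-77.4 -13.9]
[340 222  10  11  84] [53. 52.]
[359 222  10  10  83] [50. -0.]
[376 222  11  10  83] [ 48. -48.]
[349 231  11  10  82] [28. 27.]
[375 239  17  40 554] [-39. -49.]
[350 240  14  25 151] [-13.  24.]
[369 252   4  11  15] [-33. -14.]
[358 264   7  18  36] [-79.  14.]
[369 279  10   3  19] [-97. -16.]
```

View pics/t2.png

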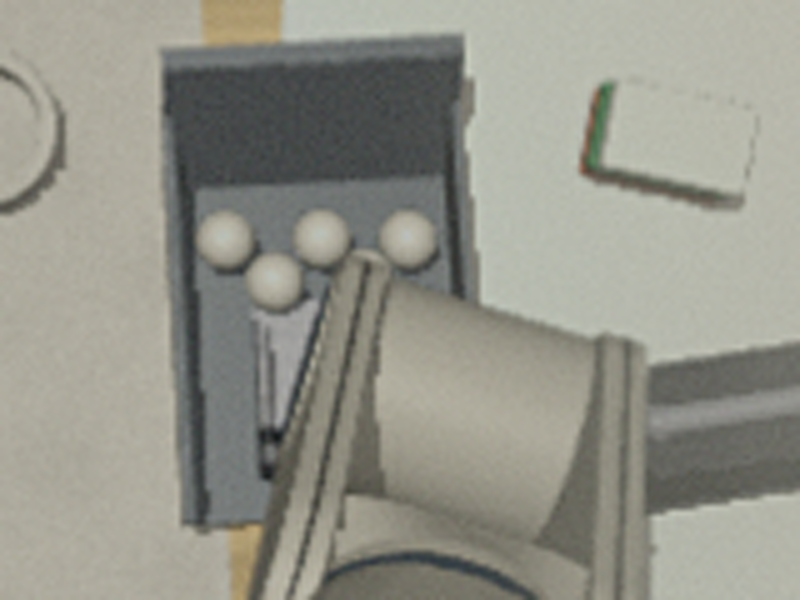

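Emit:
play_rows([
  [-0.006,0,0],
  [-0.006,0,0],
  [-0.006,0,0],
  [-0.006,0,0],
  [-0.006,0,0],
  [-0.006,0,0],
  [-0.006,0,0],
  [-0.006,0,0],
  [-0.006,0,0],
  [-0.005,0,0],
  [0,0,0],
], roll=[0,0,0,0,0,0,0,0,0,0,0], grip=[0.015,0.015,0.015,0.015,0.015,0.015,0.015,0.015,0.015,0.015,0.015], newtons=80)

```text
t: 8.02
tcp_pos: [534.3, -141.7, 108.2]
tcp_rot: [-0.016, 1.0, 0.0, 0.0]
contact_force: [-1.4, 0.4, 7.1]
finger_gap: 0.272
grasp_force: 78.7
```

Run:
```python
from h import *
s,R=st()
print("tub xy of handle",((s["tcp_pos"][:2]-O)@RT).round(1))
t=balls();s=grab_frame("side");w=tilt()
A=np.zeros((600,800,3),np.uint8)
A[:300,:400]=cv2.resize(t[195:270,320:420],(400,300),interpolation=cv2.INTER_CUBIC)
A[300:,:400]=cv2.resize(s[170:275,255:395],(400,300),interpolation=cv2.INTER_CUBIC)
A[:300,400:]=cv2.resize(w,(400,300))
cv2.imwrite("pics/t3.png",A[:,:,::-1])
```

```text
t 8.03 tcp [ 534.3 -141.7  108.2] yaw_y 91.8 q [-0.28  0.52  1.87  0.    0.75 -1.88] F [-1.4  0.4  7.1] gap 23.2 g 79
tub xy of handle [-18.7 -13.7]
[348 205  21  77 273] [-4. 19.]
[356 205  17  68 184] [ 8. -0.]
[372 209  20  39 635] [ 46. -51.]
[349 214  11  14  86] [73. 25.]
[338 218   8  10  69] [65. 60.]
[353 225   4  11  27] [45. 26.]
[365 250  27  11 152] [-30. -23.]
t 8.12 tcp [ 534.2 -141.7  108.2] yaw_y 91.8 q [-0.28  0.52  1.87  0.    0.75 -1.88] F [-0.4  1.1  5.9] gap 23.0 g 79
blue bbox [283 247  85 161] tilt lip-up -1.3
```

View pics/t3.png

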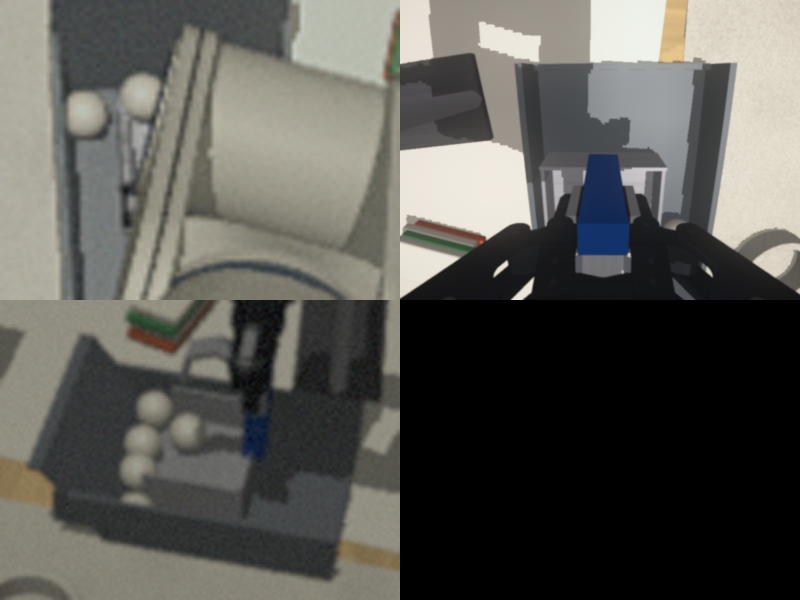

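Emit:
play_rows([
  [-0.003,0,0],
  [-0.0069,0,-0.01],
  [-0.0069,0,-0.01],
  [-0.0069,0,-0.01],
  [-0.0069,0,-0.01],
  [-0.0069,0,-0.01],
  [-0.0069,0,-0.01],
  [-0.0069,0,-0.01],
  [-0.0069,0,-0.01],
  [-0.008,0,-0.001],
  [-0.01,0,0.003],
  [-0.008,0,0.007],
], roll=[0,0,0,0,0,0,0,0,0,0,0,0], grip=[0.015,0.015,0.015,0.015,0.015,0.015,0.015,0.015,0.015,0.015,0.015,0.015], newtons=80)

```text
t: 9.68
tcp_pos: [618.9, -139.2, 179.1]
tcp_rot: [-0.016, 1.0, -0.0, 0.0]
contact_force: [-6.8, 0.3, 16.0]
finger_gap: 0.272
grasp_force: 81.1
```

Emit:
play_rows([
  [-0.004,0,0.006],
  [-0.002,0,0.004],
  [0,0,0],
  [0,0,0],
], roll=[0,0,0,0], grip=[0.015,0.015,0.015,0.015], newtons=60)

```text
t: 10.18
tcp_pos: [625.8, -139.7, 172.5]
tcp_rot: [-0.015, 1.0, -0.001, 0.002]
contact_force: [-9.1, -0.1, 25.2]
finger_gap: 0.272
grasp_force: 80.5
```

Run:
```python
from h import *
s,R=st()
print("tub xy of handle",((s["tcp_pos"][:2]-O)@RT).round(1))
t=grab_frame("top");s=grab_frame("side");w=tilt()
A=np.zeros((600,800,3),np.uint8)
A[:300,:400]=cv2.resize(t[180:270,320:440],(400,300),interpolation=cv2.INTER_CUBIC)
A[:,400:]=cv2.resize(s[150:285,255:345],(400,600),interpolation=cv2.INTER_CUBIC)
A[300:,:400]=cv2.resize(w,(400,300))
cv2.imwrite("pics/t4.png",A[:,:,::-1])
```

```text
t 10.18 tcp [ 625.8 -139.7  172.5] yaw_y 91.8 q [-0.24  0.53  1.64 -0.    0.96 -1.84] F [-9.1 -0.1 25.2] gap 23.2 g 81
tub xy of handle [ 72.8 -14.5]
t 10.28 tcp [ 625.7 -139.8  172.6] yaw_y 91.8 q [-0.24  0.53  1.64 -0.    0.96 -1.84] F [-9.4 -0.7 24.1] gap 23.1 g 80
blue bbox [282 264  86 139] tilt lip-up 6.4
```

View pics/t4.png

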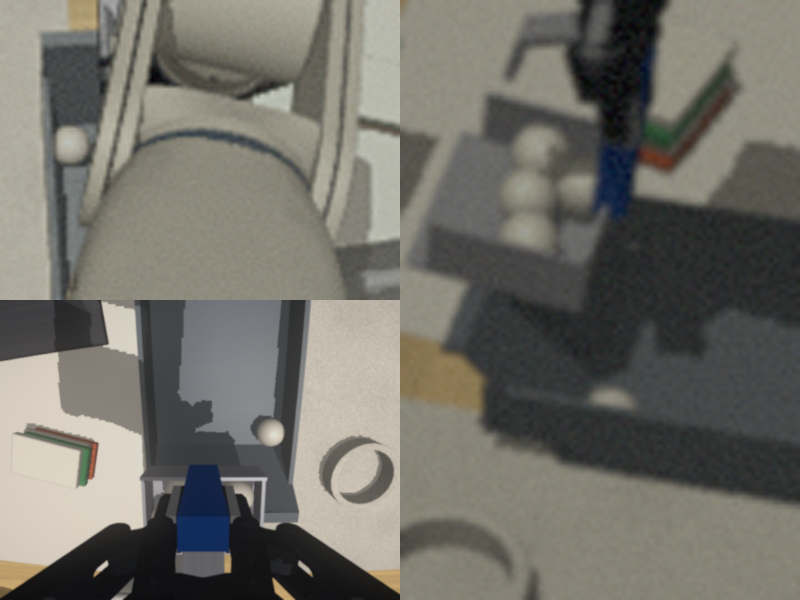

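Emit:
play_rows([
  [0,0,-0.008],
  [0,0,-0.018],
  [0,0,-0.022],
  [0,0,-0.012],
  [0.005,0.015,0],
  [0.01,0.03,0],
  [0.011,0.04,0],
  [0.011,0.04,0],
  [0.011,0.04,0],
  [0.011,0.04,0],
  [0.011,0.04,0],
  [0.011,0.04,0],
], roll=[0,0,0,0,0,0,0,0,0,0,0,0], grip=[0.015,0.015,0.015,0.015,0.015,0.015,0.015,0.015,0.015,0.015,0.015,0.015], newtons=90)

```text
t: 11.82
tcp_pos: [532.1, 145.2, 227.8]
tcp_rot: [-0.016, 1.0, -0.0, -0.001]
contact_force: [0.6, 0.5, -3.2]
finger_gap: 0.27
grasp_force: 88.5
```

Emit:
play_rows([
  [0.011,0.04,0],
  [0.011,0.04,0],
  [0.011,0.04,0],
  [0.01,0.035,0],
  [0.006,0.025,0],
  [0.003,0.015,0],
  [0,0,0],
  [0,0,0],
], roll=[0,0,0,0,0,0,0,0], grip=[0.015,0.015,0.015,0.015,0.015,0.015,0.015,0.015], newtons=90)

```text
t: 12.82
tcp_pos: [475.8, 336.0, 228.5]
tcp_rot: [-0.015, 1.0, -0.0, -0.0]
contact_force: [-0.1, -0.1, -4.4]
finger_gap: 0.267
grasp_force: 88.8
```

Run:
```python
from h import *
w=tilt()
t=grab_frame("top");s=grab_frame("side")
A=np.zeros((600,800,3),np.uint8)
A[:300,:400]=cv2.resize(t[160:300,140:330],(400,300),interpolation=cv2.INTER_CUBIC)
A[:,400:]=cv2.resize(s[270:480,190:360],(400,600),interpolation=cv2.INTER_CUBIC)
A[300:,:400]=cv2.resize(w,(400,300))
cv2.imwrite("pics/t5.png",A[:,:,::-1])
```

```text
t 12.82 tcp [475.8 336.  228.5] yaw_y 91.8 q [ 0.59  0.38  1.74 -0.    1.02 -1.01] F [-0.1 -0.1 -4.4] gap 22.8 g 89
blue bbox [282 245  86 159] tilt lip-up -2.2
```

View pics/t5.png

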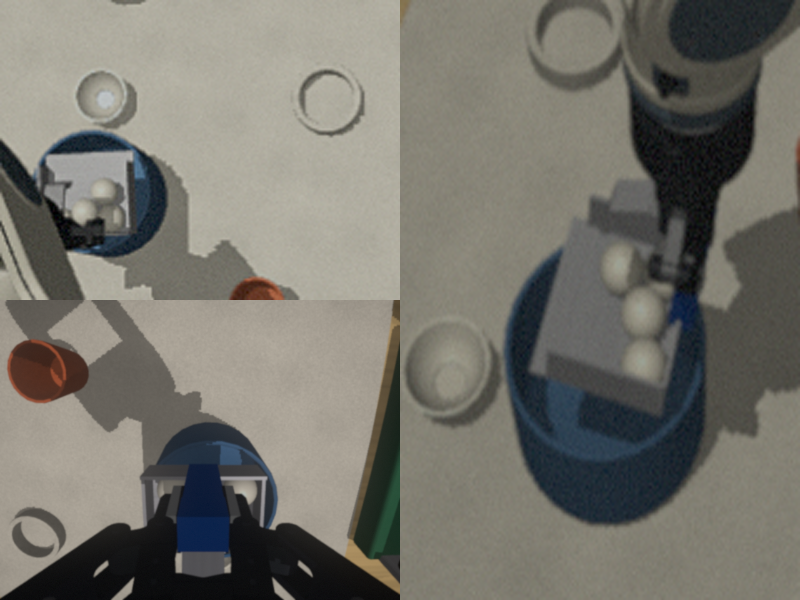

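Emit:
play_rows([
  [0,0.006,0],
  [0,0,0],
  [0,0,0],
  [0,0,0],
  [0,0,0],
  [0,0,0],
], roll=[0,0,0,0,0,0], grip=[0.015,0.015,0.015,0.015,0.015,0.015], newtons=20)

```text
t: 13.72
tcp_pos: [475.8, 342.7, 228.8]
tcp_rot: [-0.016, 1.0, 0.0, -0.0]
contact_force: [0.1, 0.6, -4.5]
finger_gap: 0.27
grasp_force: 88.8
```

Run:
```python
from h import *
w=tilt()
```

```text
t 13.72 tcp [475.8 342.7 228.8] yaw_y 91.8 q [ 0.6   0.39  1.73  0.    1.02 -1.  ] F [ 0.1  0.6 -4.5] gap 23.1 g 89
blue bbox [282 243  86 161] tilt lip-up -3.1
```

Emit:
play_rows([
  [0,0,0],
  [0,0,0],
  [0,0,0],
  [0,0,0],
], roll=[0,0,0,0], grip=[0.021,0.021,0.021,0.021], newtons=20)

```text
t: 14.28
tcp_pos: [475.8, 342.7, 228.8]
tcp_rot: [-0.016, 1.0, 0.0, -0.0]
contact_force: [0.2, 1.4, -5.1]
finger_gap: 0.268
grasp_force: 88.8
```

Run:
```python
from h import *
w=tilt()
```

```text
t 14.28 tcp [475.8 342.7 228.8] yaw_y 91.8 q [ 0.6   0.39  1.73  0.    1.02 -1.  ] F [ 0.2  1.4 -5.1] gap 22.9 g 89
blue bbox [282 243  86 161] tilt lip-up -3.1
```

Emit:
play_rows([
  [0,0,-0.025],
  [0,0,0],
  [0,0,0.025],
  [0,0,0],
  [0,0,-0.025],
  [0,0,0],
  [0,0,0.025],
  [0,0,0],
], roll=[0,0,0,0,0,0,0,0], grip=[0.021,0.021,0.021,0.021,0.021,0.021,0.021,0.021], newtons=20)

```text
t: 15.32
tcp_pos: [474.4, 341.7, 226.7]
tcp_rot: [-0.016, 1.0, -0.001, -0.002]
contact_force: [0.9, -1.1, -4.5]
finger_gap: 0.267
grasp_force: 88.8
```

```bash
cat >> h.py <<'E'
def blobs(n,x0,x1,y0,y1):
    """white discs in a fixed view: pixel list"""
    im=grab_frame(n);hsv=cv2.cvtColor(im,cv2.COLOR_RGB2HSV)
    g=cv2.medianBlur(cv2.cvtColor(im,cv2.COLOR_RGB2GRAY),3)[y0:y1,x0:x1]
    g=cv2.resize(g,None,fx=4,fy=4,interpolation=cv2.INTER_CUBIC)
    c=cv2.HoughCircles(g,cv2.HOUGH_GRADIENT,1,30,param1=80,param2=18,minRadius=20,maxRadius=42)
    if c is not None: print(n,(c[0]/4+[x0,y0,0]).round(0).tolist(),[int(g[min(int(v),g.shape[0]-1),min(int(u),g.shape[1]-1)]) for u,v,_ in c[0]])
    return im
E
python3 - <<'E'
from h import *
w=tilt();blobs("side",220,340,300,450);blobs("top",150,225,205,290)
E
```

```text
t 15.32 tcp [474.4 341.7 226.7] yaw_y 91.8 q [ 0.6   0.39  1.73  0.    1.02 -1.  ] F [ 0.9 -1.1 -4.5] gap 22.8 g 89
blue bbox [282 246  86 163] tilt lip-up -1.8
```

Emit:
play_rows([
  [0,0,0],
], roll=[0], grip=[0.0225], newtons=20)

```text
t: 15.6
tcp_pos: [476.2, 343.0, 229.5]
tcp_rot: [-0.016, 1.0, 0.0, 0.001]
contact_force: [0.7, 0.2, -4.2]
finger_gap: 0.27
grasp_force: 88.7
```

Emit:
play_rows([
  [0,0,0],
], roll=[0], grip=[0.0229], newtons=20)

```text
t: 15.72
tcp_pos: [476.1, 342.9, 229.4]
tcp_rot: [-0.016, 1.0, 0.0, 0.0]
contact_force: [0.0, 0.2, -4.5]
finger_gap: 0.273
grasp_force: 68.9
```

Emit:
play_rows([
  [0,0,0],
], roll=[0], grip=[0.0232], newtons=20)

```text
t: 15.85
tcp_pos: [475.9, 342.8, 229.1]
tcp_rot: [-0.016, 1.0, 0.0, 0.0]
contact_force: [-0.3, 0.4, -4.7]
finger_gap: 0.275
grasp_force: 50.1
```

Emit:
play_rows([
  [0,0,0],
  [0,0,0],
  [0,0,0],
], roll=[0,0,0], grip=[0.0235,0.0235,0.0235], newtons=20)

```text
t: 16.23
tcp_pos: [475.8, 342.7, 228.8]
tcp_rot: [-0.016, 1.0, -0.0, -0.0]
contact_force: [0.3, -0.1, -4.1]
finger_gap: 0.276
grasp_force: 31.2
```

Run:
```python
from h import *
w=tilt()
```

```text
t 16.23 tcp [475.8 342.7 228.8] yaw_y 91.8 q [ 0.6   0.39  1.73 -0.    1.02 -1.  ] F [ 0.3 -0.1 -4.1] gap 23.6 g 31
blue bbox [282 242  86 164] tilt lip-up -3.6
```

Emit:
play_rows([
  [0,0,0],
  [0,0,0],
  [0,0,0],
], roll=[0,0,0], grip=[0.0237,0.0237,0.0237], newtons=20)

```text
t: 16.65
tcp_pos: [475.8, 342.7, 228.8]
tcp_rot: [-0.016, 1.0, -0.0, -0.0]
contact_force: [0.0, -0.5, -4.4]
finger_gap: 0.278
grasp_force: 18.6
```

Run:
```python
from h import *
w=tilt()
```

```text
t 16.65 tcp [475.8 342.7 228.8] yaw_y 91.8 q [ 0.6   0.39  1.73 -0.    1.02 -1.  ] F [ 0.  -0.5 -4.4] gap 23.7 g 19
blue bbox [282 245  86 162] tilt lip-up -2.2
```

Emit:
play_rows([
  [0,0,0],
  [0,0,0],
], roll=[0,0], grip=[0.0238,0.0238], newtons=20)

```text
t: 16.95
tcp_pos: [475.8, 342.7, 228.8]
tcp_rot: [-0.016, 1.0, 0.0, -0.0]
contact_force: [0.2, -0.3, -3.8]
finger_gap: 0.277
grasp_force: 12.2
```

Run:
```python
from h import *
w=tilt()
```

```text
t 16.95 tcp [475.8 342.7 228.8] yaw_y 91.8 q [ 0.6   0.39  1.73  0.    1.02 -1.  ] F [ 0.2 -0.3 -3.8] gap 23.7 g 12
blue bbox [282 244  86 163] tilt lip-up -2.7
```

Emit:
play_rows([
  [0,0,0],
  [0,0,0],
], roll=[0,0], grip=[0.0239,0.0239], newtons=20)

```text
t: 17.25
tcp_pos: [475.8, 342.7, 228.8]
tcp_rot: [-0.016, 1.0, 0.0, -0.0]
contact_force: [-2.3, 1.7, 1.3]
finger_gap: 0.278
grasp_force: 9.2
```

Run:
```python
from h import *
w=tilt()
```

```text
t 17.25 tcp [475.8 342.7 228.8] yaw_y 91.8 q [ 0.6   0.39  1.73  0.    1.02 -1.  ] F [-2.3  1.7  1.3] gap 23.7 g 9
blue bbox [283 201  84 207] tilt lip-up -23.4
```

Emit:
play_rows([
  [0,0,0],
  [0,0,0],
], roll=[0,0], grip=[0.0234,0.0234], newtons=40)

```text
t: 17.55
tcp_pos: [476.1, 342.9, 229.1]
tcp_rot: [-0.016, 1.0, 0.0, 0.0]
contact_force: [-0.2, -0.1, -1.4]
finger_gap: 0.278
grasp_force: 18.6
```

Run:
```python
from h import *
w=tilt();im=blobs("side",220,340,300,450)
g=cv2.cvtColor(im,cv2.COLOR_RGB2HSV)
m=((im.min(2)>135)).astype(np.uint8);m[:300]=0
n,l,q,c=cv2.connectedComponentsWithStats(m[:,:345]);print([(q[i].tolist(),c[i].round().tolist()) for i in range(1,n) if 30<q[i,4]<1500])
print(proj("side",[[538,340,24],[538,340,110],[475,343,126],[570,343,126]]).round())
```

```text
t 17.55 tcp [476.1 342.9 229.1] yaw_y 91.8 q [ 0.6   0.39  1.73 -0.    1.02 -1.  ] F [-0.2 -0.1 -1.4] gap 23.8 g 19
blue bbox [283 200  84 207] tilt lip-up -23.9
side [[263.0, 384.0, 8.0]] [156]
[]
[[282. 407.]
 [279. 385.]
 [314. 391.]
 [261. 378.]]
```

Emit:
play_rows([
  [0,0,0],
  [0,0,0],
  [0,0,-0.015],
  [0,0,-0.02],
  [-0.002,-0.03,0],
  [-0.003,-0.05,0],
  [-0.002,-0.05,0],
  [-0.002,-0.028,0],
  [0,0,0.03],
  [0,0,0.04],
  [0,0,0.04],
  [0,0,0.02],
], roll=[0,0,0,0,0,0,0,0,0,0,0,0], grip=[0.022,0.022,0.022,0.022,0.022,0.022,0.022,0.022,0.022,0.022,0.022,0.022], newtons=60)

```text
t: 19.15
tcp_pos: [489.1, 184.7, 132.7]
tcp_rot: [-0.015, 1.0, -0.0, -0.001]
contact_force: [-0.3, -0.6, -2.6]
finger_gap: 0.273
grasp_force: 59.5
```

Run:
```python
from h import *
w=tilt();im=blobs("top",150,225,205,290)
m=((im.min(2)>120)).astype(np.uint8)
roi=np.zeros_like(m);cv2.circle(roi,(187,250),25,1,-1);m&=roi
n,l,q,c=cv2.connectedComponentsWithStats(m);print([(q[i].tolist(),plane("top",[c[i]],24)[0].round().tolist()) for i in range(1,n) if q[i,4]>10])
```

```text
t 19.15 tcp [489.1 184.7 132.7] yaw_y 91.8 q [ 0.34  0.44  1.93  0.    0.77 -1.26] F [-0.3 -0.6 -2.6] gap 23.3 g 59
blue bbox [284 200  83 206] tilt lip-up -23.9
top [[196.0, 233.0, 5.0], [175.0, 245.0, 5.0]] [186, 185]
[([191, 230, 10, 9, 75], [591.0, 334.0, 24.0]), ([189, 237, 24, 36, 551], [536.0, 319.0, 24.0]), ([172, 241, 7, 9, 48], [562.0, 391.0, 24.0]), ([184, 242, 4, 34, 93], [522.0, 363.0, 24.0]), ([179, 246, 3, 29, 77], [521.0, 377.0, 24.0])]
```

Emit:
play_rows([
  [0,0,0.006],
  [0,0,0.006],
  [0,0,0.006],
  [0,0,0.006],
  [0,0,0.003],
  [0,0,0.001],
  [0,0,0],
  [0,0,0],
], roll=[0,0,0,0,0,0,0,0], grip=[0.0234,0.0234,0.0234,0.0234,0.0234,0.0234,0.0234,0.0234], newtons=40)

```text
t: 20.25
tcp_pos: [490.7, 185.7, 108.4]
tcp_rot: [-0.016, 1.0, 0.001, 0.001]
contact_force: [-5.0, -0.3, 10.3]
finger_gap: 0.274
grasp_force: 27.5
```

Run:
```python
from h import *
w=tilt()
```

```text
t 20.25 tcp [490.7 185.7 108.4] yaw_y 91.8 q [ 0.34  0.48  1.94  0.    0.72 -1.26] F [-5.  -0.3 10.3] gap 23.4 g 28
blue bbox [279 213  92 186] tilt lip-up -17.4
```

```bash
cat >> h.py <<'E'
from scipy.optimize import least_squares
def pose2(rows=None):
    """tilt, grip height and x offset from the rows of the handle's foot, upper back edge and upper front edge"""
    s,R=st();c=camera_info("wrist");M=np.linalg.inv(np.array(c["world_from_camera"]))
    if rows is None:
        im=grab_frame("wrist");hsv=cv2.cvtColor(im,cv2.COLOR_RGB2HSV)
        m=((hsv[...,0]>100)&(hsv[...,0]<125)&(hsv[...,1]>120)).astype(np.uint8);m[:,:240]=0;m[:,400:]=0
        n,l,q,_=cv2.connectedComponentsWithStats(m);i=1+np.argmax(q[1:,4])
        v=hsv[:,318:332,2].mean(1).astype(float);d=np.diff(cv2.GaussianBlur(v[:,None],(1,5),1).ravel());lo=q[i,1]+25;hi=q[i,1]+q[i,3]-12
        rows=[q[i,1],lo+np.argmax(d[lo:hi]),q[i,1]+q[i,3]]
    def f(p):
        t=np.radians(p[0]);o=[]
        for x,z in((-9,38),(-9,132),(9,132)):
            a,b=x+p[2],z-p[1];X=a*np.cos(t)-b*np.sin(t);Z=a*np.sin(t)+b*np.cos(t)
            P=s["tcp_pos"]+R@np.array([-X,0,-Z-5]);o.append(cv2.projectPoints(P.reshape(1,3),cv2.Rodrigues(M[:3,:3])[0],M[:3,3],K(c),np.array(c["D"]))[0].ravel()[1])
        return np.array(o)-rows
    r=least_squares(f,[0,109,0]);print("rows",rows,"tilt %.1f zg %.1f dx %.1f"%tuple(r.x),"res",r.fun.round(1))
E
python3 - <<'E'
from h import *
pose2()
pose2([248,355,408])
E
```

```text
t 20.30 tcp [490.6 185.6 108.3] yaw_y 91.8 q [ 0.34  0.48  1.94  0.    0.72 -1.26] F [-5.4 -0.2 10.4] gap 23.5 g 28
rows [np.int32(213), np.int64(347), np.int32(399)] tilt -7.2 zg 99.4 dx -15.1 res [0. 0. 0.]
t 20.35 tcp [490.7 185.6 108.3] yaw_y 91.8 q [ 0.34  0.48  1.94  0.    0.72 -1.26] F [-4.5 -0.1  9.8] gap 23.4 g 28
rows [248, 355, 408] tilt 0.4 zg 104.4 dx -3.0 res [-0. -0.  0.]
```

Emit:
play_rows([
  [0,0,0],
  [0,0,0],
  [0,0,0],
  [0,0,0],
  [0,0,-0.06],
  [0,0,-0.06],
  [0,0,0],
], roll=[0,0,0,0,0,0,0], grip=[0.06,0.0854,0.0854,0.0854,0.0854,0.0854,0.0854], newtons=40)

```text
t: 21.22
tcp_pos: [492.6, 186.0, 230.5]
tcp_rot: [-0.016, 1.0, 0.001, 0.004]
contact_force: [0.0, 0.2, -0.4]
finger_gap: 0.999
grasp_force: 0.0
```

Run:
```python
from h import *
s,R=st();c=camera_info("wrist");im=grab_frame("wrist")
hsv=cv2.cvtColor(im,cv2.COLOR_RGB2HSV)
m=((hsv[...,0]>100)&(hsv[...,0]<125)&(hsv[...,1]>120)).astype(np.uint8);m[:,:200]=0;m[:,460:]=0
n,l,q,ce=cv2.connectedComponentsWithStats(m)
for i in range(1,n):
    if q[i,4]>100:
        ct=max(cv2.findContours((l==i).astype(np.uint8),0,2)[0],key=cv2.contourArea)
        mr=cv2.minAreaRect(ct);print(q[i],ce[i],mr,plane("wrist",[ce[i]],132,c)[0].round(1))
        print(hsv[q[i,1]:q[i,1]+q[i,3]:3,int(ce[i][0]),2].tolist())
# bright scoop wall-top lines: back wall row profile
print(proj("wrist",[[s["tcp_pos"][0],s["tcp_pos"][1],132]]))
```

```text
t 21.23 tcp [492.6 186.  230.5] yaw_y 91.8 q [ 0.34  0.29  1.86 -0.    0.97 -1.26] F [ 0.   0.2 -0.4] gap 85.3 g 0
[ 304  174   40   45 1292] [322.73606811 201.65712074] ((323.5, 196.0), (39.0, 44.0), 0.0) [466.3 185.2 132. ]
[58, 57, 58, 58, 59, 65, 75, 73, 74, 75, 74, 74, 74, 74, 75]
[[323.91960661 249.69048361]]
```

Emit:
play_rows([
  [0.024,0,0.02],
  [0,0,0.05],
  [0,0,0.04],
  [0,0,0.0165],
  [0,0,0],
  [0,0,0],
  [0,0,0],
  [0,0,0],
  [0,0,0],
  [0,0,0],
], roll=[0,0,0,0,0,0,0,0,0,0], grip=[0.0854,0.0854,0.0854,0.0854,0.0854,0.015,0.015,0.015,0.015,0.015], newtons=70)

```text
t: 22.52
tcp_pos: [466.3, 184.5, 100.1]
tcp_rot: [-0.016, 1.0, 0.0, 0.001]
contact_force: [-0.8, 0.1, 6.6]
finger_gap: 0.275
grasp_force: 68.3
```

Run:
```python
from h import *
pose2()
tilt()
```

```text
t 22.52 tcp [466.3 184.5 100.1] yaw_y 91.8 q [ 0.35  0.47  1.99 -0.    0.68 -1.25] F [-0.8  0.1  6.6] gap 23.4 g 68
rows [np.int32(253), np.int64(370), np.int32(422)] tilt -0.4 zg 102.1 dx -0.3 res [-0. -0.  0.]
t 22.57 tcp [466.3 184.6 100.1] yaw_y 91.8 q [ 0.35  0.47  1.99 -0.    0.68 -1.25] F [-2.3  0.7  7.2] gap 23.1 g 68
blue bbox [281 253  89 169] tilt lip-up 1.4
```

Emit:
play_rows([
  [0,0,-0.03],
  [0,0,-0.05],
  [0,0,-0.05],
  [0,0,-0.02],
  [0.011,-0.03,0],
  [0.012,-0.05,0],
  [0.013,-0.05,0],
  [0.013,-0.05,0],
  [0.013,-0.05,0],
  [0.013,-0.05,0],
  [0.013,-0.05,0],
  [0.013,-0.05,0],
], roll=[0,0,0,0,0,0,0,0,0,0,0,0], grip=[0.015,0.015,0.015,0.015,0.015,0.015,0.015,0.015,0.015,0.015,0.015,0.015], newtons=70)

```text
t: 24.12
tcp_pos: [375.7, -200.0, 249.3]
tcp_rot: [-0.016, 1.0, 0.0, -0.0]
contact_force: [0.6, 0.2, -2.6]
finger_gap: 0.273
grasp_force: 69.5
```

Emit:
play_rows([
  [0.013,-0.05,0],
  [0.013,-0.05,0],
  [0.011,-0.04,0],
  [0,-0.025,0],
  [0,0,0],
  [0,0,0],
], roll=[0,0,0,0,0,0], grip=[0.015,0.015,0.015,0.015,0.015,0.015], newtons=70)

```text
t: 24.88
tcp_pos: [344.8, -363.5, 248.9]
tcp_rot: [-0.016, 1.0, 0.001, -0.0]
contact_force: [-0.0, 0.8, -1.6]
finger_gap: 0.27
grasp_force: 69.7
```

Run:
```python
from h import *
pose2()
s,R=st();a=np.radians(7.4);Rr=np.array([[np.cos(a),-np.sin(a)],[np.sin(a),np.cos(a)]])
print("rail frame",((s["tcp_pos"][:2]-[493.4,-344.5])@Rr).round(1))
# balls in jar now that the arm is away
im=grab_frame("top");m=((im.min(2)>120)).astype(np.uint8)
roi=np.zeros_like(m);cv2.circle(roi,(187,250),26,1,-1);m&=roi
n,l,q,c=cv2.connectedComponentsWithStats(m);print("jar",[(q[i].tolist(),plane("top",[c[i]],24)[0].round().tolist()) for i in range(1,n) if q[i,4]>10])
m=((im.min(2)>125)).astype(np.uint8);M=np.zeros_like(m);M[205:282,338:392]=1;m&=M
n,l,q,c=cv2.connectedComponentsWithStats(m);print("tub",[(q[i].tolist(),((plane("top",[c[i]],20)[0][:2]-O)@RT).round().tolist()) for i in range(1,n) if q[i,4]>10])
# bar and foot from the top view again: bar edge pixels
```

```text
t 24.88 tcp [ 344.8 -363.5  248.9] yaw_y 91.8 q [-0.84  0.24  1.9   0.    1.01 -2.44] F [-0.   0.8 -1.6] gap 23.1 g 70
rows [np.int32(253), np.int64(370), np.int32(422)] tilt -0.4 zg 102.1 dx -0.3 res [-0.  0.  0.]
t 24.93 tcp [ 344.9 -363.3  249. ] yaw_y 91.8 q [-0.84  0.24  1.9   0.    1.01 -2.44] F [ 0.4  1.  -1.6] gap 23.3 g 70
rail frame [-149.7    0.4]
jar [([191, 230, 10, 9, 72], [591.0, 334.0, 24.0]), ([172, 241, 7, 9, 44], [562.0, 391.0, 24.0]), ([204, 241, 6, 10, 46], [557.0, 303.0, 24.0]), ([182, 242, 10, 10, 78], [556.0, 360.0, 24.0])]
tub [([338, 218, 8, 10, 68], [65.0, 61.0])]
```

Emit:
play_rows([
  [0,0,0.019],
  [-0.014,0,0],
  [-0.014,0,0],
  [-0.014,0,0],
  [-0.014,0,0],
  [-0.012,0,0],
  [-0.012,0,0],
  [-0.012,0,0],
  [-0.012,0,0],
  [-0.012,0,0],
  [0,0,0],
  [0,0,0],
], roll=[0,0,0,-0.02,-0.02,-0.02,-0.02,-0.018,0,0,0,0], grip=[0.015,0.015,0.015,0.015,0.015,0.015,0.015,0.015,0.015,0.015,0.015,0.015], newtons=70)

```text
t: 26.48
tcp_pos: [460.2, -356.2, 230.2]
tcp_rot: [-0.065, 0.998, 0.0, -0.0]
contact_force: [0.1, 0.3, -2.2]
finger_gap: 0.27
grasp_force: 69.7
```

Run:
```python
from h import *
s,R=st();a=np.radians(7.4);Rr=np.array([[np.cos(a),-np.sin(a)],[np.sin(a),np.cos(a)]])
print("rail frame",((s["tcp_pos"][:2]-[493.4,-344.5])@Rr).round(1))
tilt()
```

```text
t 26.48 tcp [ 460.2 -356.2  230.2] yaw_y 97.4 q [-0.68  0.38  1.74 -0.    1.02 -2.38] F [ 0.1  0.3 -2.2] gap 23.1 g 70
rail frame [-34.4  -7.3]
t 26.48 tcp [ 460.2 -356.2  230.2] yaw_y 97.4 q [-0.68  0.38  1.74 -0.    1.02 -2.38] F [ 0.1  0.3 -2.2] gap 23.1 g 70
blue bbox [281 252  88 170] tilt lip-up 1.0
```

Emit:
play_rows([
  [0,0.007,0.01],
  [0,0,0.013],
  [0,0,0.012],
  [0,0,0.008],
  [0,0,0.003],
  [0,0,0],
], roll=[0,0,0,0,0,0], grip=[0.015,0.015,0.015,0.015,0.015,0.015], newtons=70)

```text
t: 27.28
tcp_pos: [459.6, -349.5, 184.2]
tcp_rot: [-0.065, 0.998, 0.0, -0.0]
contact_force: [0.2, 0.1, -2.0]
finger_gap: 0.27
grasp_force: 69.6
```

Emit:
play_rows([
  [0,0,0.002],
  [0,0,0.001],
  [0,0,0],
], roll=[0,0,0], grip=[0.015,0.015,0.015], newtons=70)

```text
t: 27.65
tcp_pos: [459.6, -349.4, 181.4]
tcp_rot: [-0.065, 0.998, -0.0, 0.0]
contact_force: [0.3, 0.3, -1.8]
finger_gap: 0.274
grasp_force: 69.6
```

Emit:
play_rows([
  [0,0,0.002],
  [0,0,0],
], roll=[0,0], grip=[0.015,0.015], newtons=70)

```text
t: 27.9
tcp_pos: [460.0, -349.6, 179.9]
tcp_rot: [-0.065, 0.998, -0.0, 0.001]
contact_force: [0.9, 0.4, 2.6]
finger_gap: 0.275
grasp_force: 70.3
```

Emit:
play_rows([
  [0,0,0.002],
  [0,0,0],
], roll=[0,0], grip=[0.015,0.015], newtons=70)

```text
t: 28.15
tcp_pos: [460.9, -350.0, 179.2]
tcp_rot: [-0.065, 0.998, -0.001, 0.002]
contact_force: [-0.4, 2.6, 11.5]
finger_gap: 0.27
grasp_force: 71.5
```

Emit:
play_rows([
  [0,0,-0.001],
  [0,0,0],
  [0,0,0],
  [0,0,0],
  [0,0,0],
  [0,0,0],
  [0,0,0],
  [0,0,0],
  [0,0,0],
  [0,0,0],
  [0,0,0],
], roll=[0,0,0,0,0,0,0,0,0,0,0], grip=[0.0235,0.0237,0.0239,0.024,0.0245,0.026,0.03,0.045,0.065,0.0854,0.0854], newtons=20)

```text
t: 29.52
tcp_pos: [459.5, -349.4, 178.3]
tcp_rot: [-0.065, 0.998, -0.0, 0.0]
contact_force: [0.2, 0.1, -0.1]
finger_gap: 1.0
grasp_force: 0.0
```

```bash
cat >> h.py <<'E'
def bluew():
    s,R=st();c=camera_info("wrist");im=grab_frame("wrist");hsv=cv2.cvtColor(im,cv2.COLOR_RGB2HSV)
    m=((hsv[...,0]>100)&(hsv[...,0]<125)&(hsv[...,1]>120)).astype(np.uint8)
    n,l,q,ce=cv2.connectedComponentsWithStats(m)
    print([(q[i].tolist(),ce[i].round().tolist()) for i in range(1,n) if q[i,4]>150])
    return im
E
python3 - <<'E'
from h import *
bluew();grab_frame("side");bluew()
E
```

```text
t 29.52 tcp [ 459.5 -349.4  178.3] yaw_y 97.4 q [-0.67  0.44  1.79  0.    0.92 -2.37] F [ 0.2  0.1 -0.1] gap 85.4 g 0
[([286, 269, 81, 156, 10444], [325.0, 353.0])]
t 29.62 tcp [ 459.5 -349.4  178.4] yaw_y 97.4 q [-0.67  0.44  1.79  0.    0.92 -2.37] F [-0.4 -1.2 -0.2] gap 85.4 g 0
[([287, 273, 79, 150, 9942], [325.0, 354.0])]
```

Emit:
play_rows([
  [0,0,-0.015],
  [0,0,-0.03],
  [0,0,-0.04],
  [0,0,-0.05],
  [0.02,0.04,-0.02],
  [0.02,0.05,0],
  [0.01,0.05,0],
  [0,0.05,0],
  [0,0.05,0],
  [0,0,0],
  [0,0,0],
  [0,0,0],
], roll=[0,0,0,0,0,0,0,0,0,0,0,0], grip=[0.0854,0.0854,0.0854,0.0854,0.0854,0.0854,0.0854,0.0854,0.0854,0.0854,0.0854,0.0854])

```text
t: 31.18
tcp_pos: [379.4, -118.7, 333.7]
tcp_rot: [-0.064, 0.998, -0.0, 0.0]
contact_force: [-0.5, -0.0, -0.2]
finger_gap: 1.0
grasp_force: 0.0
```

Emit:
play_rows([
  [0,0,0],
  [0,0,0],
  [0,0,0],
  [0,0,0],
  [0,0,0],
  [0,0,0],
  [0,0,0],
  [0,0,0],
  [0,0,0],
  [0,0,0],
  [0,0,0],
  [0,0,0],
], roll=[0,0,0,0,0,0,0,0,0,0,0,0], grip=[0.0854,0.0854,0.0854,0.0854,0.0854,0.0854,0.0854,0.0854,0.0854,0.0854,0.0854,0.0854])

```text
t: 32.67
tcp_pos: [379.0, -117.8, 333.3]
tcp_rot: [-0.065, 0.998, -0.0, 0.0]
contact_force: [0.6, -0.6, -0.2]
finger_gap: 1.0
grasp_force: 0.0
```

```bash
cat > chk.py <<'E'
from h import *
def blue(n,box):
    im=grab_frame(n);hsv=cv2.cvtColor(im,cv2.COLOR_RGB2HSV)
    m=((hsv[...,0]>105)&(hsv[...,0]<125)&(hsv[...,1]>130)).astype(np.uint8)
    m[:box[2]]=0;m[box[3]:]=0;m[:,:box[0]]=0;m[:,box[1]:]=0
    k,l,q,ce=cv2.connectedComponentsWithStats(m)
    return im,[(q[i].tolist(),ce[i].round(1).tolist()) for i in range(1,k) if q[i,4]>20]
st()
for _ in range(3):
    ims,b=blue("side",(330,480,60,260));print("side",b)
    imt,b=blue("top",(400,520,200,320));print("top",b)
for th in(0,):
    z0=79;a=np.radians(7.4)
    P=[[493.4+(x-34)*np.cos(a),-344.5+(x-34)*np.sin(a),z] for x,z in((0,z0+132),(0,z0+40))]
    print("expected level: side",proj("side",P).round().tolist(),"top",proj("top",P).round().tolist())
t0=cv2.imread("pics/top0.png")[:,:,::-1]
for nm,(x,y) in dict(cup=(262,302),tape=(296,207),dish=(188,205),tiles=(434,207)).items():
    d=np.abs(imt[y-22:y+22,x-22:x+22].astype(int)-t0[y-22:y+22,x-22:x+22]).max(2);print(nm,"changed px",(d>50).sum())
E
python3 chk.py
```

```text
t 32.67 tcp [ 379.  -117.8  333.3] yaw_y 97.4 q [-0.33 -0.04  2.   -0.    1.18 -2.03] F [ 0.6 -0.6 -0.2] gap 85.4 g 0
side [([385, 113, 15, 38, 214], [392.0, 131.1])]
top []
side [([385, 114, 15, 37, 215], [392.0, 131.2])]
top []
side [([385, 113, 15, 38, 219], [392.1, 130.9])]
top []
expected level: side [[397.0, 116.0], [393.0, 146.0]] top [[468.0, 274.0], [457.0, 276.0]]
cup changed px 0
tape changed px 0
dish changed px 0
tiles changed px 0
```

Emit:
play_rows([
  [0,0,0],
  [0,0,0],
  [0,0,0],
  [0,0,0],
  [0,0,0],
  [0,0,0],
  [0,0,0],
  [0,0,0],
  [0,0,0],
  [0,0,0],
  [0,0,0],
  [0,0,0],
], roll=[0,0,0,0,0,0,0,0,0,0,0,0], grip=[0.0854,0.0854,0.0854,0.0854,0.0854,0.0854,0.0854,0.0854,0.0854,0.0854,0.0854,0.0854])

```text
t: 34.48
tcp_pos: [379.0, -117.8, 333.3]
tcp_rot: [-0.065, 0.998, 0.0, 0.0]
contact_force: [1.4, 0.6, -0.2]
finger_gap: 0.998
grasp_force: 0.0
```

Emit:
play_rows([
  [0,0,0],
  [0,0,0],
  [0,0,0],
  [0,0,0],
  [0,0,0],
  [0,0,0],
  [0,0,0],
  [0,0,0],
  [0,0,0],
  [0,0,0],
  [0,0,0],
  [0,0,0],
], roll=[0,0,0,0,0,0,0,0,0,0,0,0], grip=[0.0854,0.0854,0.0854,0.0854,0.0854,0.0854,0.0854,0.0854,0.0854,0.0854,0.0854,0.0854])

```text
t: 35.98
tcp_pos: [379.0, -117.8, 333.3]
tcp_rot: [-0.065, 0.998, 0.0, 0.0]
contact_force: [-0.2, 0.4, 0.7]
finger_gap: 0.997
grasp_force: 0.0
```

```bash
python3 chk.py && python3 -c "
from cell import env
print(env.close_job())"
```

```text
t 35.98 tcp [ 379.  -117.8  333.3] yaw_y 97.4 q [-0.33 -0.04  2.    0.    1.18 -2.03] F [-0.2  0.4  0.7] gap 85.1 g 0
side [([385, 114, 15, 37, 217], [392.0, 131.3])]
top []
side [([385, 114, 15, 38, 214], [392.2, 130.9])]
top []
side [([385, 114, 15, 38, 217], [392.1, 131.2])]
top []
expected level: side [[397.0, 116.0], [393.0, 146.0]] top [[468.0, 274.0], [457.0, 276.0]]
cup changed px 0
tape changed px 0
dish changed px 0
tiles changed px 0
the job is handed in; nothing more can be done
None
```

Job handed in at about 36 s: by camera check, four balls are in the jar, one is still in the tub, the empty scoop hangs still on the rail with the gripper clear, and the cup, tape, dish and tiles have not moved; no verdict was returned.

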